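# Hold a glass filter plate over the light pad, label up

### The job

Take the glass filter plate out of its black stand by its frosted end, the one with the small corner notch, keeping your fingers off the clear green glass. Show it over the light pad with its label side up, its middle within 5 cm of above the pad's middle and 6 to 30 cm above the pad; as level as you can, at most 45 degrees of slope. Finish while still holding it there without moving; the plate must not touch the pad, and the tin, the bottle and the tape measure stay undisturbed.

Things in the scene. Friction and masses are not known exactly. Their poses are not given: they have to be found in the camera images.
- plate_center (a point): centre of the loose glass plate, 120 mm long (x), 8 thick (y), 56 high (z), 0.12 kg, upright in the stand, lower edge 10 mm over the bench. x points to the frosted end: from 10 to 60 mm along +x it is whitish on both faces, the rest clear green. 12 x 12 mm notch at the +x, +z corner. y is the outward normal of the label's face: label up means y up
- frosted_end (a point): point in mid thickness of the frosted end, 33 mm along +x and 17 mm along +z from the plate's centre, 11 mm below its top edge; a good place to pinch the plate across its 8 mm thickness from above. Axes as for the plate's centre
- clear_glass: the clear green part of the plate, 70 mm long, fixed to the frosted part; fingers must not touch it. Origin: the middle of its lower edge, 25 mm from the plate's middle away from the frosted end; axes as the plate's
- stand: black stand, 146 x 64 mm, fixed, origin under its middle, x along its length. The plate's lower edge rests on its 10 mm base; at both ends a post 27 mm high over the bench has a groove 11 mm wide, 17 mm deep, for the plate's ends; the plate lifts straight out. Open between the posts. It stands at any yaw, so the notch may be at any side
- light_pad: flat light pad, aluminium with a white panel, 120 x 150 x 9 mm, fixed to the bench, origin under its middle. Stand and pad may lie either way round (left or right). Beware: a fixed blue bench vice, 220 mm high, fills x 0.2 to 0.46, y -0.05 to 0.16 m between robot and bench work; pass above it. A presentation height of about 250 mm keeps a gripper tilted forward clear of it
- screw_tin: green-striped metal tin, 70 mm wide, 62 mm high, origin under its middle; leave it alone
- oil_bottle: red bottle with a white tip, 38 mm wide, 124 mm high, origin under its middle; leave it alone
- tape_measure: yellow tape measure, 37 x 80 x 62 mm, origin under its middle; leave it alone
- filter_plate: the whole loose plate; origin mid lower edge, 28 mm below its centre, same axes. The orange label with dark bars, 34 x 22 mm, is on one face (+y) of the frosted end, 8 to 30 mm above the lower edge: with the label facing you and the notch at the top, the notch is at the left

How it is judged (in metres and radians):
On the way:
1. the plate is lifted out of the stand, held in the fingers (height (world z) of plate_center above 0.075 m and contact force between the fingers and filter_plate above 1 N and contact force between filter_plate and stand below 0.05 N), for 0.1 s.
At the end, for the whole second after the job is handed in: The fingers hold the plate by its frosted end; it touches neither stand nor pad; its label face's normal is within 0.80 rad of straight up; its centre is within 60 mm horizontally of the pad's middle and 60 to 320 mm above the bench; it is still (under 0.03 m/s, 0.2 rad/s) (angle between plate_center's own y axis and vertical below 0.8 rad and horizontal distance between plate_center and light_pad below 0.06 m and height (world z) of plate_center between 0.06 and 0.32 m and contact force between the fingers and filter_plate above 1 N and contact force between filter_plate and stand below 0.05 N and contact force between filter_plate and light_pad below 0.05 N and contact force between the fingers and clear_glass below 1 N and linear speed of filter_plate below 0.03 m/s and angular speed of filter_plate below 0.2 rad/s); the arm keeps its last pose, push and grip.
It fails at once if the fingers press on the clear green glass (contact force between the fingers and clear_glass above 1 N).
It fails at once if the plate hits the light pad (contact force between filter_plate and light_pad above 0.5 N).
It fails at once if the tin, the bottle or the tape measure is moved by more than 15 mm (distance of any of screw_tin, oil_bottle, tape_measure from where it was at the start of the episode above 0.015 m).
It also fails if it takes over 42 s, if anything falls off the work surface, if the arm or the gripper's body presses on something with over 40 N, if the wrist force passes 120 N, or if a joint passes its speed limit or range.

### The arm

A 6-joint arm with a two-finger parallel gripper is mounted at the origin on a cart in front of the work surface, level with it; the furniture and walls round the work are solid. World frame = base frame: x ahead of the robot, y to its left, z up, the work surface at z = 0. Lengths are in mm, angles in rad, forces in N, time in s.
With the tool pointing down it reaches from about 275 to 750 mm from the base axis. Payload 10.2 kg.
Tool frame: the origin (TCP) lies between the finger pads; the fingertips stand 11 mm ahead of it and the grasp point (between the pads) lies 8 mm behind it; z points along the fingers, y is the line along which they close (so a half turn about z gives the same grasp; the last joint's range is limited). The gripper opens to 85 mm and grips with 20 to 120 N. Pads are 22 mm wide; open, the fingers measure 114 mm over their backs; the gripper's body (76 mm by 85 mm) begins 54 mm behind the grasp point. The pads swing forward as they close: fully open they stand 13 mm farther back than shut.
Start: joints at [0.984, 0.313, 1.498, -0, 1.331, -0.223], TCP at [186.823, 490.641, 242.294] pointing down, gripper open.
Joint ranges: [-2.94, 2.94], [-0.97, 2.17], [0.19, 2.56], [-1.23, 4.37], [0.02, 3.11], [-2.88, 2.88]. Speed limits (rad/s): [2.39, 2.39, 3.01, 3.14, 3.14, 3.14].

### API

Orientations are given as a unit quaternion [w, x, y, z].
In Python, from rig import sense, eyes, finish_job gives the robot as it stands.
- The arm moves only by the shell command python3 -m jog 'ROWS' [FORCE]. ROWS is JSON, a list of rows, each a list of 7 numbers: the shift along the tool's x, y, z in m, then the turn, a rotation vector about the tool's x, y, z in rad, then the finger opening in m, from 0 to 0.0854. In form: [[dx, dy, dz, rx, ry, rz, gripper], ...]. A call has 1 to 5 rows; each row shifts and turns the commanded pose from where the row before left it, along the tool's axes as they then stand; what a row does not reach is not made up. A row lasts 1/10 s, in which the tool goes at most 50 mm and 8.59 degrees, less where a joint would pass 70% of its speed; a pose out of reach is approached as far as the arm can. A call is refused whole if a number of a shift passes 0.05 or a number of a turn 0.15, either way. A call with a gripper value outside its range is refused whole. The fingers move at their own pace and stop on an object; FORCE is the grip in N (left out, the last holds). Time passes only in rows, so rows that do not move let the fingers close. It gives the time, the measured TCP pose, the force, the opening and the grip force at its end, in the units of the state.
- sense(): the state, without advancing time (a new reading comes with each control period).
- eyes.capture(name): name is "scene" or "top" or "wrist"; returns the picture (420x560x3 uint8, red, green, blue); there is no depth.
- eyes.calibration(name): a dict with "fx", "fy", "cx", "cy" (pixels), "cam_to_world" (4x4, takes a point from camera to world coordinates); the wrist camera has in their place "mount" (4x4, takes a point from camera to tool coordinates, whose origin is the TCP and whose axes are the flange's). Camera axes: x right, y down, z forward; pixel columns grow to the right and rows downward; lengths in mm; the calibration is good to about 2 mm. A picture is of the moment at which its call begins: read the wrist's pose just before it. calibration takes no time and is no camera call.
- finish_job(): hands the job in; it is judged then, once.
The state is a dict: "time_s": time; "joints": joint angles; "dq": joint speeds; "tau": joint torques, N m; "eef_pos": TCP position; "ee_rot": TCP orientation; "force": force on the tool from outside, world axes, zero at the start; "wrist_torque": the same for the moment, N m; "grip_width": opening from 0.0 (shut) to 1.0 (fully open); "grip_force": force on a finger pad.
Only numpy, scipy, OpenCV 4.12 (cv2) and the standard library are available. Lean on these libraries where they do the work, as an engineer would, in place of code of your own. Each camera call takes 0.05 s, during which the arm holds its last target. There are 200 camera calls.

## Working session

There is one attempt and no reset: what is moved stays moved. The work goes in short steps, Python scripts to look and compute and a shell command to move; the robot and the scene stay as the last step left them, time stands still between calls to the robot, and variables do not carry over. Pictures are saved under pics/ and viewed, at most 10 in all, crops included, and the job is handed in when it is done.

```bash
ls; mkdir -p pics; python3 - <<'E'
from rig import sense, eyes
import cv2,numpy as np,json
s=sense();print(s)
for n in("scene","top"):
    im=eyes.capture(n);cv2.imwrite(f"pics/{n}0.png",im[...,::-1]);c=eyes.calibration(n);print(n,{k:(np.round(v,3).tolist()) for k,v in c.items()})
c=eyes.calibration("wrist");print({k:(np.round(v,3).tolist()) for k,v in c.items()})
E
```

```text
pics
{'time_s': 0.0, 'joints': array([ 9.83622163e-01,  3.13478374e-01,  1.49847526e+00, -1.34675371e-05,
        1.33102907e+00, -2.23393909e-01]), 'dq': array([-3.92197318e-04,  3.17238892e-04, -7.82271755e-05,  6.53866529e-04,
        1.13540349e-03, -2.26400427e-05]), 'tau': array([-6.50103220e-05, -4.12262750e+01, -2.59744799e+01, -2.10973376e-04,
        4.16509254e-03, -5.68233213e-05]), 'eef_pos': array([186.66172062, 490.41375351, 241.70619143]), 'ee_rot': array([-2.68023467e-04,  1.80887221e-01,  9.83503599e-01, -6.41298458e-04]), 'force': array([0.2322605 , 0.34275634, 0.10643174]), 'wrist_torque': array([0.03119485, 0.073011  , 0.0012429 ]), 'grip_force': 0.0, 'grip_width': 1.0019552633932418}
scene {'fx': 512.545, 'fy': 512.545, 'cx': 276.984, 'cy': 207.36, 'cam_to_world': [[0.849, -0.303, 0.432, 16.41], [-0.528, -0.494, 0.691, -787.37], [0.004, -0.815, -0.58, 815.161], [0.0, 0.0, 0.0, 1.0]]}
top {'fx': 381.06, 'fy': 381.06, 'cx': 282.326, 'cy': 207.381, 'cam_to_world': [[-0.01, -0.992, 0.128, 443.984], [-1.0, 0.011, 0.01, 85.218], [-0.011, -0.128, -0.992, 989.032], [0.0, 0.0, 0.0, 1.0]]}
{'fx': 340.126, 'fy': 340.126, 'cx': 281.055, 'cy': 209.688, 'mount': [[0.0, -0.957, -0.29, 74.613], [1.0, 0.0, 0.001, -0.599], [-0.001, -0.29, 0.957, -131.309], [0.0, 0.0, 0.0, 1.0]]}
```

View pics/top0.png

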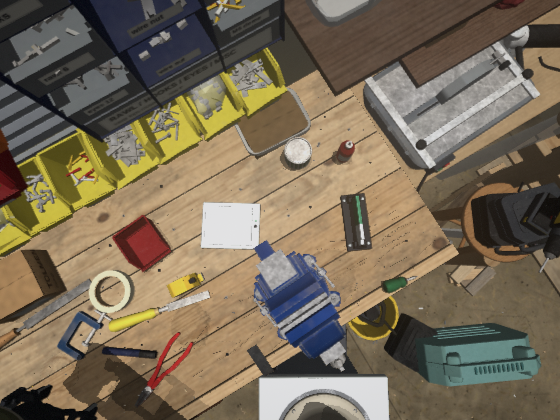

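View pics/scene0.png

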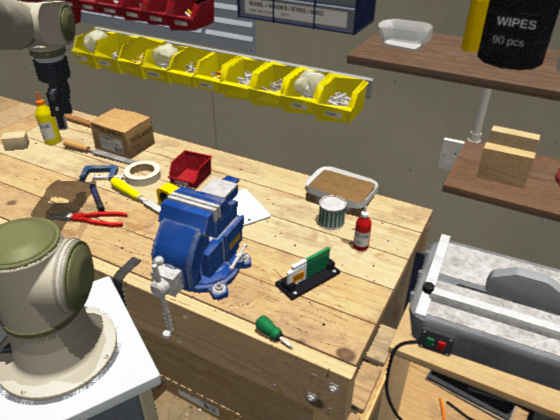

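The top view shows the stand at about px (356,222) with the plate's frosted end toward the robot (lower), the pad at (231,226), and the vice between them. In the scene view the label is on the face toward that camera, at about (297,272).

```bash
cat > h.py <<'E'
import numpy as np,cv2
from rig import eyes,sense
from scipy.spatial.transform import Rotation as R
def cam(n,s=None):
    c=eyes.calibration(n)
    if n!="wrist": return c,np.array(c["cam_to_world"])
    T=np.eye(4);T[:3,:3]=R.from_quat(np.r_[s["ee_rot"][1:],s["ee_rot"][0]]).as_matrix();T[:3,3]=s["eef_pos"]
    return c,T@np.array(c["mount"])
def hit(n,uv,z,s=None):
    c,T=cam(n,s);uv=np.atleast_2d(np.asarray(uv,float))
    d=np.c_[(uv[:,0]-c["cx"])/c["fx"],(uv[:,1]-c["cy"])/c["fy"],np.ones(len(uv))]@T[:3,:3].T
    return T[:3,3]+d*((z-T[2,3])/d[:,2])[:,None]
E
python3 - <<'E'
from h import *
t=cv2.imread("pics/top0.png");s=cv2.imread("pics/scene0.png")
a=cv2.resize(t[185:260,330:385],None,fx=8,fy=8,interpolation=2);b=cv2.resize(s[235:305,265:350],None,fx=8,fy=8,interpolation=2)[:,:]
a=a[:560];b=b[:560]
cv2.imwrite("pics/c1.png",cv2.resize(np.hstack([a,np.pad(b,((0,a.shape[0]-b.shape[0]),(0,0),(0,0)))]),None,fx=.7,fy=.7))
hsv=cv2.cvtColor(t,cv2.COLOR_BGR2HSV)
def box(m,off):
    cs=max(cv2.findContours(m,0,2)[0],key=cv2.contourArea);return cv2.boxPoints(cv2.minAreaRect(cs))+off
m=cv2.inRange(hsv[185:270,180:275],(0,0,190),(180,50,255));b=box(m,(180,185));p=hit("top",b,9);print("pad",b.round(1).tolist(),p.round(0).tolist(),p.mean(0))
m=cv2.inRange(hsv[185:260,335:385],(0,0,0),(180,255,70));b=box(m,(335,185));p=hit("top",b,10);print("stand",b.round(1).tolist(),p.round(0).tolist(),p.mean(0))
m=cv2.inRange(hsv[185:260,335:385],(45,100,60),(90,255,255));b=box(m,(335,185));p=hit("top",b,66);print("green",b.round(1).tolist(),p.round(0).tolist(),p.mean(0))
E
```

```text
pad [[200.8, 247.3], [201.9, 201.9], [259.5, 203.3], [258.4, 248.7]] [[470.0, 305.0, 9.0], [588.0, 304.0, 9.0], [582.0, 154.0, 9.0], [465.0, 157.0, 9.0]] [526.24395053 230.16299311   9.        ]
stand [[345.2, 195.1], [359.5, 193.2], [366.9, 247.7], [352.6, 249.7]] [[601.0, -69.0, 10.0], [606.0, -106.0, 10.0], [464.0, -120.0, 10.0], [460.0, -83.0, 10.0]] [532.73965932 -94.37279497  10.        ]
green [[359.0, 221.0], [359.0, 221.0], [359.0, 220.0], [359.0, 220.0]] [[528.0, -91.0, 66.0], [528.0, -91.0, 66.0], [530.0, -91.0, 66.0], [530.0, -91.0, 66.0]] [529.21376351 -91.36201202  66.        ]
```

View pics/c1.png

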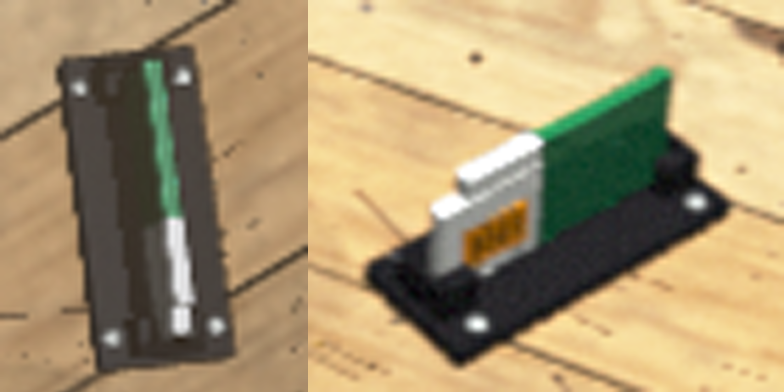

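```bash
python3 - <<'E'
from h import *
f=lambda u,v:(u/5.6+330-.4,v/5.6+185-.4)
print("top edge z66: green end, border, notch edge",hit("top",[f(152,62),f(173,217),f(186,307)],66).round(0).tolist())
print("notch bottom z54",hit("top",[f(181,334)],54).round(0))
p=hit("top",[f(62,60),f(195,45),f(235,355),f(100,370)],8);print("stand",p.round(0).tolist(),p.mean(0))
g=lambda u,v:((u-308)/5.6+265-.4,v/5.6+235-.4)
print("scene top edge z66: green end, border, notch",hit("scene",[g(664,70),g(540,133),g(460,180)],66).round(0).tolist())
E
for i in 1; do python3 -m jog '[[0,0,-0.045,0,0,0,0.0854],[0,0,-0.045,0,0,0,0.0854],[-0.0313,-0.0273,0,0,0,0,0.0854],[-0.0313,-0.0273,0,0,0,0,0.0854],[-0.0313,-0.0273,0,0,0,0,0.0854]]'; done
```

```text
top edge z66: green end, border, notch edge [[590.0, -88.0, 66.0], [522.0, -95.0, 66.0], [483.0, -99.0, 66.0]]
notch bottom z54 [[472. -99.  54.]]
stand [[601.0, -57.0, 8.0], [607.0, -119.0, 8.0], [464.0, -132.0, 8.0], [458.0, -70.0, 8.0]] [532.34605966 -94.64989921   8.        ]
scene top edge z66: green end, border, notch [[591.0, -88.0, 66.0], [527.0, -94.0, 66.0], [485.0, -100.0, 66.0]]
time_s: 0.6
eef_pos: [245.6, 379.3, 332.1]
ee_rot: [-0.0, 0.18, 0.984, -0.0]
force: [1.3, -0.3, -0.1]
grip_width: 1.002
grip_force: 0.0
```

```bash
python3 -m jog '[[-0.0313,-0.0273,0,0,0,0,0.0854],[-0.0313,-0.0273,0,0,0,0,0.0854],[-0.0313,-0.0273,0,0,0,0,0.0854],[-0.0313,-0.0273,0,0,0,0,0.0854],[-0.0313,-0.0273,0,0,0,0,0.0854]]' | grep eef
python3 -m jog '[[-0.0313,-0.0273,0,0,0,0,0.0854],[-0.0313,-0.0273,0,0,0,0,0.0854],[-0.0313,-0.0273,0,0,0,0,0.0854],[-0.0313,-0.0273,0,0,0,0,0.0854],[-0.0313,-0.0273,0,0,0,0,0.0854]]' | grep eef
python3 -m jog '[[-0.0313,-0.0273,0,0,0,0,0.0854],[-0.0313,-0.0273,0,0,0,0,0.0854],[-0.0313,-0.0273,0,0,0,0,0.0854],[0,0,0,0,0,0.149,0.0854],[0,0,0,0,0,0.149,0.0854]]' | grep eef
python3 -m jog '[[0,0,0,0,0,0.149,0.0854],[0,0,0,0,0,0.149,0.0854],[0,0,0,0,0,0.149,0.0854],[0,0,0,0,0,0.149,0.0854],[0,0,0,0,0,0.149,0.0854]]' | grep ee
python3 -m jog '[[0,0,0,0,0,0.149,0.0854],[0,0,0,0,0,0.149,0.0854],[0,0,0,0,0,0.149,0.0854],[0,0,0,0,0,0.149,0.0854],[0,0,0,0,0,0.149,0.0854]]' | grep ee
python3 -m jog '[[0,0,0,0,0,0.149,0.0854],[0,0,0,0,0,0.149,0.0854],[0,0,0,0,0,0.149,0.0854],[0,0,0,0,0,0.149,0.0854],[0,0,0,0,0,0.149,0.0854]]' | grep ee
python3 - <<'E'
from h import *
s=sense();print(s["joints"].round(3),s["eef_pos"].round(1),R.from_quat(np.r_[s["ee_rot"][1:],s["ee_rot"][0]]).as_matrix().round(3).tolist(),s["time_s"])
E
```

```text
eef_pos: [343.4, 195.9, 332.2]
eef_pos: [441.2, 12.5, 332.1]
eef_pos: [499.6, -96.8, 331.4]
eef_pos: [499.3, -95.7, 332.0]
ee_rot: [-0.0, 0.649, 0.761, -0.0]
eef_pos: [499.3, -95.7, 332.0]
ee_rot: [-0.0, 0.881, 0.472, -0.0]
eef_pos: [499.3, -95.7, 331.9]
ee_rot: [-0.0, 0.993, 0.119, -0.0]
[-0.42   0.228  1.377  0.     1.537  0.912] [499.3 -95.7 331.9] [[0.972, 0.236, -0.001], [0.236, -0.972, 0.0], [-0.001, -0.001, -1.0]] 3.6
```

```bash
python3 -m jog '[[0,0,0,0,0,0.138,0.0854],[0,0,0.045,0,0,0,0.0854],[0,0,0.045,0,0,0,0.0854],[0,0,0.045,0,0,0,0.0854],[0,0,0,0,0,0,0.0854]]'
python3 - <<'E'
from h import *
s=sense();im=eyes.capture("wrist")[...,::-1];cv2.imwrite("pics/w1.png",im);np.save("pics/w1.npy",[s["eef_pos"].tolist()+s["ee_rot"].tolist()])
E
```

```text
time_s: 4.1
eef_pos: [496.9, -94.7, 192.4]
ee_rot: [-0.002, 0.999, 0.053, -0.005]
force: [0.4, -0.8, 1.1]
grip_width: 1.002
grip_force: 0.0
```

View pics/w1.png

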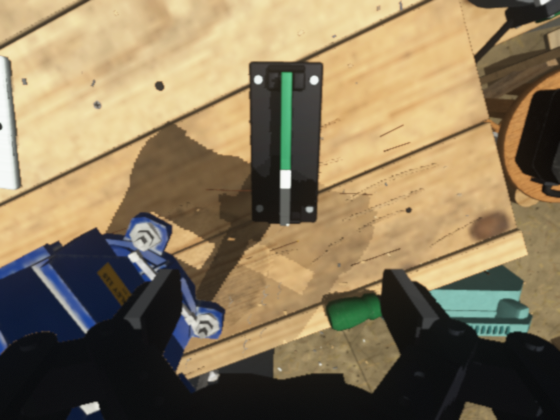

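The wrist view shows the plate upright along column ~286: green from row 73 to 171, frosted from there to about 190 at the notch, then shaded to 224.

```bash
python3 - <<'E'
from h import *
a=np.load("pics/w1.npy")[0];s=dict(eef_pos=a[:3],ee_rot=a[3:])
im=cv2.imread("pics/w1.png");hsv=cv2.cvtColor(im,cv2.COLOR_BGR2HSV)
m=cv2.inRange(hsv,(45,90,60),(90,255,255))[60:240,255:320]
for v in (80,110,140,165): 
    u=np.where(m[v-60])[0]+255;print(v,u.min(),u.max(),hit("wrist",[(u.min(),v),(u.max(),v)],66,s).round(1).tolist())
for v in range(164,230,4): print(v,im[v,280:293].mean(2).astype(int).tolist(),hsv[v,286].tolist())
print(hit("wrist",[(286,72),(286,170.5),(286,188)],66,s).round(1).tolist())
E
```

```text
80 281 292 [[586.4, -84.5, 66.0], [587.2, -92.2, 66.0]]
110 280 291 [[566.1, -85.9, 66.0], [566.9, -93.9, 66.0]]
140 280 291 [[544.7, -88.2, 66.0], [545.6, -96.3, 66.0]]
165 280 290 [[526.1, -90.2, 66.0], [526.9, -97.7, 66.0]]Traceback (most recent call last):
  File "<stdin>", line 7, in <module>
    rcount = _count_reduce_items(arr, axis, keepdims=keepdims, where=where)
    items *= arr.shape[mu.normalize_axis_index(ax, arr.ndim)]
                       ~~~~~~~~~~~~~~~~~~~~~~~^^^^^^^^^^^^^^
numpy.exceptions.AxisError: axis 2 is out of bounds for array of dimension 2
```

```bash
python3 -m jog '[[0.002,0.001,0.03,0,0,0,0.045],[0,0,0.04,0,0,0,0.045],[0,0,0,0,0,0,0.045],[0,0,0,0,0,0,0.045]]'
```

```text
time_s: 4.55
eef_pos: [502.7, -97.0, 129.8]
ee_rot: [0.001, 0.999, 0.053, 0.001]
force: [0.2, 0.1, 0.6]
grip_width: 0.525
grip_force: 0.0
```

```bash
python3 -m jog '[[-0.002,0,0.03,0,0,0,0.045],[0,0,0.03,0,0,0,0.045],[0,0,0.015,0,0,0,0.045],[0,0,0.008,0,0,0,0.045],[0,0,0,0,0,0,0.045]]'
python3 - <<'E'
from h import *
im=eyes.capture("wrist")[...,::-1];cv2.imwrite("pics/w2.png",im)
E
```

```text
time_s: 5.05
eef_pos: [500.5, -97.2, 45.7]
ee_rot: [0.0, 0.999, 0.053, 0.001]
force: [0.2, 1.1, 1.3]
grip_width: 0.527
grip_force: 0.0
```

View pics/w2.png

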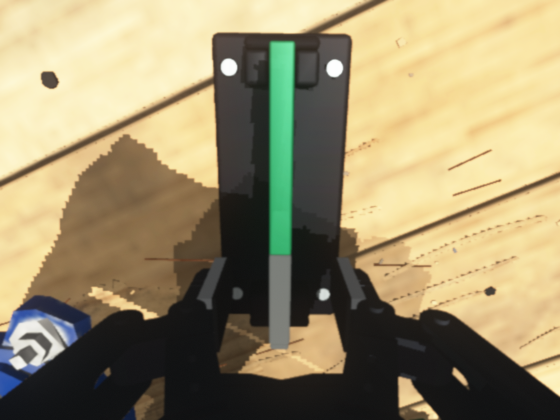

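The fingers straddle the grey frosted part (rows 256–348). The green border is at row 255 and the finger front edges are near row 258. I'll check that margin.

```bash
python3 - <<'E'
from h import *
s=sense();print(hit("wrist",[(282,41),(281,255),(270,200),(294,200)],66,s).round(1).tolist())
c,T=cam("wrist",s);M=np.linalg.inv(np.array(c["mount"]))
for p in [(11,22,11),(11,22,-8),(11,-22,11),(11,-22,-20)]:
    q=M@np.r_[p,1];print(p,(c["fx"]*q[0]/q[2]+c["cx"]).round(),(c["fy"]*q[1]/q[2]+c["cy"]).round())
E
```

```text
[[592.2, -87.9, 66.0], [523.2, -95.0, 66.0], [543.0, -89.1, 66.0], [543.9, -97.2, 66.0]]
(11, 22, 11) 329.0 250.0
(11, 22, -8) 335.0 269.0
(11, -22, 11) 232.0 250.0
(11, -22, -20) 220.0 284.0
```

```bash
python3 -m jog '[[0,0,0,0,0,0,0],[0,0,0,0,0,0,0],[0,0,0,0,0,0,0],[0,0,0,0,0,0,0],[0,0,0,0,0,0,0]]' 60
python3 -m jog '[[0,0,-0.005,0,0,0,0],[0,0,-0.015,0,0,0,0],[0,0,-0.02,0,0,0,0],[0,0,-0.02,0,0,0,0],[0,0,-0.02,0,0,0,0]]'
python3 - <<'E'
from h import *
w=eyes.capture("wrist")[...,::-1];t=eyes.capture("scene")[...,::-1]
cv2.imwrite("pics/w3.png",np.hstack([cv2.resize(w,(400,300)),cv2.resize(t[150:330,180:420],(400,300))]))
E
```

```text
time_s: 5.6
eef_pos: [500.1, -97.0, 45.3]
ee_rot: [0.0, 0.999, 0.053, 0.001]
force: [-1.4, -0.6, 5.4]
grip_width: 0.084
grip_force: 59.3
time_s: 6.1
eef_pos: [499.3, -96.7, 125.3]
ee_rot: [-0.0, 0.999, 0.053, -0.0]
force: [0.3, -0.2, -2.7]
grip_width: 0.079
grip_force: 58.4
```

View pics/w3.png

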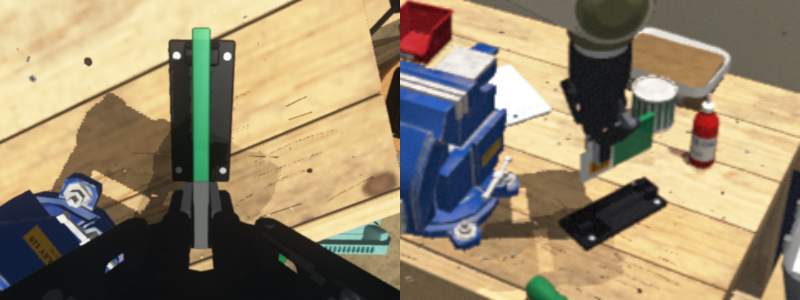

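Frosted end held, and the plate is out of the stand with the green part clear of the fingers. Next I lift it, carry it over the vice and turn it.

```bash
python3 -m jog '[[0,0,-0.045,0,0,0,0],[0,0,-0.045,0,0,0,0],[0,0,-0.045,0,0,0,0],[0,0,-0.045,0,0,0,0],[0,0,-0.045,0,0,0,0]]' |egrep 'eef|grip'
python3 -m jog '[[0.0077,-0.0414,0,0,0,0,0],[0.0077,-0.0414,0,0,0,0,0],[0.0077,-0.0414,0,0,0,0,0],[0.0077,-0.0414,0,0,0,0,0],[0.0077,-0.0414,0,0,0,0,0]]' |egrep 'eef|grip'
python3 -m jog '[[0.0077,-0.0414,0,0,0,0,0],[0.0077,-0.0414,0,0,0,0,0],[0,0,0,0,0,-0.135,0],[0,0,0,0,0,-0.135,0],[0,0,0,0,0,-0.135,0]]' |egrep 'eef|grip'
python3 -m jog '[[0,0,0,0,0,-0.135,0],[0,0,0,0,0,-0.135,0],[0,0,0,0,0,-0.135,0],[0,0,0,0,0,-0.135,0],[0,0,0,0,0,-0.135,0]]' |egrep 'eef|grip'
python3 -m jog '[[0,0,0,0,0,-0.135,0],[0,0,0,0,0,-0.135,0],[0,0,0,0,0,-0.135,0],[0,0,0,0,0,-0.135,0],[0,0,0,0,0,0,0]]' |egrep 'eef|grip|rot'
python3 - <<'E'
from h import *
s=sense();print(s["joints"].round(3),s["eef_pos"].round(1),R.from_quat(np.r_[s["ee_rot"][1:],s["ee_rot"][0]]).as_matrix().round(3).tolist(),s["time_s"])
E
```

```text
eef_pos: [499.1, -96.6, 350.2]
grip_width: 0.085
grip_force: 58.6
eef_pos: [515.6, 114.9, 348.2]
grip_width: 0.086
grip_force: 58.8
eef_pos: [522.2, 197.5, 347.9]
grip_width: 0.085
grip_force: 58.9
eef_pos: [522.2, 197.1, 348.0]
grip_width: 0.082
grip_force: 58.9
eef_pos: [522.2, 197.1, 348.2]
ee_rot: [-0.001, 0.649, 0.76, -0.001]
grip_width: 0.08
grip_force: 58.9
[ 0.151  0.343  1.186 -0.     1.615 -0.006] [522.2 197.1 348.2] [[-0.156, 0.988, -0.002], [0.988, 0.156, -0.0], [-0.0, -0.002, -1.0]] 8.7
```

```bash
python3 -m jog '[[0,0,0,-0.14,0,0,0],[0,0,0,-0.14,0,0,0],[0,0,0,-0.14,0,0,0],[0,0,0,-0.14,0,0,0],[0,0,0,0,0,0,0]]' |egrep 'eef|grip|rot|force'
python3 - <<'E'
from h import *
s=sense();print(s["joints"].round(3))
# planar fit
D=[(0.313478,1.498475,1.331029,186.662,490.414,241.706,.9836),(.228,1.377,1.537,499.3,-95.7,331.9,-.42),(.343,1.186,1.615,522.2,197.1,348.2,.151)]
D.append((s["joints"][1],s["joints"][2],s["joints"][4],*s["eef_pos"],s["joints"][0]))
A=[];b=[]
for a2,a3,a5,x,y,z,a1 in D:
    r=x*np.cos(a1)+y*np.sin(a1);l=-x*np.sin(a1)+y*np.cos(a1);p=a2+a3+a5
    A+=[[np.sin(a2),np.sin(a2+a3),np.cos(a2+a3),np.sin(p),0],[np.cos(a2),np.cos(a2+a3),-np.sin(a2+a3),np.cos(p),1]];b+=[r,z];print(round(l,1),round(p,3))
S,res,rk,_=np.linalg.lstsq(np.array(A),np.array(b),rcond=None);print(S,res,rk)
np.save("k.npy",S)
E
```

```text
eef_pos: [519.9, 197.1, 347.3]
ee_rot: [0.179, 0.626, 0.73, 0.21]
force: [0.2, -0.2, -0.9]
grip_width: 0.084
grip_force: 59.1
[ 0.15   0.055  1.633  0.004  0.896 -0.005]
116.3 3.143
116.2 3.142
116.3 3.144
117.1 2.584
[438.75401056 397.56402359  39.19000876 244.22529774 201.60111971] [0.06934579] 5
```

```bash
python3 - <<'E'
from h import *
from scipy.optimize import fsolve
L1,L2,e,T,d=np.load("k.npy")
for z in (260,280,300):
  for sl in (0,10,20,30,40):
    p=np.pi/2+np.radians(sl);r=546
    f=lambda q:[L1*np.sin(q[0])+L2*np.sin(q[0]+q[1])+e*np.cos(q[0]+q[1])+T*np.sin(p)-r,d+L1*np.cos(q[0])+L2*np.cos(q[0]+q[1])-e*np.sin(q[0]+q[1])+T*np.cos(p)-z]
    q,_,ok,_=fsolve(f,[-.2,2],full_output=1);print(z,sl,q.round(2),"j5",(p-q.sum()).round(2),ok)
E
```

```text
260 0 [0.3 2.3] j5 -1.03 1
260 10 [0.19 2.26] j5 -0.7 1
260 20 [0.11 2.19] j5 -0.38 1
260 30 [0.07 2.11] j5 -0.08 1
260 40 [0.06 2.  ] j5 0.21 1
280 0 [0.24 2.29] j5 -0.96 1
280 10 [0.13 2.24] j5 -0.63 1
280 20 [0.06 2.17] j5 -0.32 1
280 30 [0.03 2.08] j5 -0.02 1
280 40 [0.03 1.97] j5 0.26 1
300 0 [0.19 2.27] j5 -0.89 1
300 10 [0.09 2.22] j5 -0.56 1
300 20 [0.02 2.15] j5 -0.25 1
300 30 [-0.    2.05] j5 0.04 1
300 40 [0.01 1.94] j5 0.32 1
```

Straight-ahead tilt stops near a 30° slope because of the j5 limit. Yawing the tool to the right, away from the vice, should allow a flatter plate, so I'll try that.

```bash
cat > st.py <<'E'
from h import *
s=sense();M=R.from_quat(np.r_[s["ee_rot"][1:],s["ee_rot"][0]]).as_matrix();P=s["eef_pos"]
print("t",round(s["time_s"],2),"q",s["joints"].round(2),"tcp",P.round(0),"heading",np.degrees(np.arctan2(M[1,2],M[0,2])).round(1),"slope(y vs up)",np.degrees(np.arccos(M[2,1])).round(1))
C=P+32*M[:,0]+9*M[:,2];print("centre",C.round(0),"to goal in tool mm",(M.T@(np.array([526,230,290])-C)).round(0),"up in tool",M[2].round(3),"grip",s["grip_force"].round(0),s["force"].round(1))
E
python3 -m jog '[[0,0,0,0,-0.074,0.119,0],[0,0,0,0,-0.074,0.119,0],[0,0,0,0,-0.074,0.119,0],[0,0,0,0,-0.074,0.119,0],[0,0,0,0,-0.074,0.119,0]]' >/dev/null; python3 st.py
python3 -m jog '[[0,0,0,-0.12,0,0,0],[0,0,0,-0.12,0,0,0],[0,0,0,-0.1,0,0,0],[0,0,0,0,0,0,0]]' >/dev/null; python3 st.py
```

```text
t 9.7 q [ 0.33  0.19  1.47 -0.46  1.14  1.  ] tcp [522. 197. 349.] heading -31.2 slope(y vs up) 58.1
t 10.1 q [ 0.44  0.17  1.65 -0.91  0.96  1.39] tcp [522. 197. 348.] heading -30.9 slope(y vs up) 38.6Traceback (most recent call last):
  File "st.py", line 4, in <module>
    C=P+32*M[:,0]+9*M[:,2];print("centre",C.round(0),"to goal in tool mm",(M.T@(np.array([526,230,290])-C)).round(0),"up in tool",M[2].round(3),"grip",s["grip_force"].round(0),s["force"].round(1))
                                                                                                                                                       ^^^^^^^^^^^^^^^^^^^^^
AttributeError: 'float' object has no attribute 'round'
Traceback (most recent call last):
  File "st.py", line 4, in <module>
    C=P+32*M[:,0]+9*M[:,2];print("centre",C.round(0),"to goal in tool mm",(M.T@(np.array([526,230,290])-C)).round(0),"up in tool",M[2].round(3),"grip",s["grip_force"].round(0),s["force"].round(1))
                                                                                                                                                       ^^^^^^^^^^^^^^^^^^^^^
AttributeError: 'float' object has no attribute 'round'
```

```bash
sed -i 's/s\["grip_force"\].round(0)/s["grip_force"]/' st.py
python3 -m jog '[[0,0,0,0,-0.109,0.087,0],[0,0,0,0,-0.109,0.087,0],[0,0,0,0,-0.109,0.087,0],[0,0,0,0,-0.109,0.087,0],[0,0,0,0,0,0,0]]' >/dev/null; python3 st.py
```

```text
t 10.6 q [ 0.49  0.41  1.33 -0.9   1.49  1.71] tcp [524. 198. 348.] heading -63.0 slope(y vs up) 38.8
centre [555. 206. 343.] to goal in tool mm [-15. -63.   6.] up in tool [ 0.     0.78  -0.626] grip 59.07413139939308 [ 1.2  0.2 -1.1]
```

```bash
python3 -m jog '[[-0.005,-0.02,0,-0.1,0,0,0],[-0.005,-0.02,0,-0.1,0,0,0],[-0.005,-0.015,0,0,0,0,0],[0,0,0,0,0,0,0]]' >/dev/null; python3 st.py
```

```text
t 11.0 q [ 0.6   0.47  1.46 -1.08  1.51  1.95] tcp [494. 217. 302.] heading -62.7 slope(y vs up) 27.3
centre [526. 225. 297.] to goal in tool mm [ 2. -9. -1.] up in tool [-0.003  0.889 -0.458] grip 59.12802815437317 [ 0.1 -0.5 -0.5]
```

```bash
python3 -m jog '[[0,0,0,0,-0.124,0.064,0],[0,0,0,0,-0.124,0.064,0],[0,0,0,0,-0.124,0.064,0],[0,0,0,-0.06,0,0,0],[0,0,0,0,0,0,0]]' >/dev/null; python3 st.py
```

```text
t 11.5 q [ 0.56  0.66  1.18 -1.01  1.89  2.05] tcp [496. 217. 303.] heading -86.7 slope(y vs up) 23.8
centre [528. 210. 300.] to goal in tool mm [ -1. -17. -14.] up in tool [ 0.001  0.915 -0.404] grip 59.1136671602726 [-0.1 -0.2 -1.3]
```

```bash
python3 -m jog '[[0,-0.01,-0.007,-0.06,0,0,0],[0,-0.01,-0.007,-0.06,0,0,0],[0,0,0,-0.04,0,0,0],[0,0,0,0,0,0,0]]' >/dev/null; python3 st.py
```

```text
t 11.9 q [ 0.6   0.76  1.15 -1.11  1.97  2.08] tcp [494. 238. 290.] heading -86.6 slope(y vs up) 14.7
centre [527. 231. 288.] to goal in tool mm [-1.  2.  0.] up in tool [ 0.001  0.967 -0.254] grip 59.13530498743057 [-0.2 -1.5 -0.8]
```

```bash
python3 -m jog '[[0,0,0,-0.06,0,0,0],[0,0,0,0,0,0,0],[0,0,0,0,0,0,0],[0,0,0,0,0,0,0]]' ; python3 st.py
python3 - <<'E'
from h import *
t=eyes.capture("top")[...,::-1];w=eyes.capture("scene")[...,::-1]
cv2.imwrite("pics/f1.png",np.hstack([cv2.resize(t[110:290,150:390],(400,300)),cv2.resize(w[130:310,150:390],(400,300))]))
E
```

```text
time_s: 12.3
eef_pos: [494.1, 237.3, 290.9]
ee_rot: [0.634, 0.773, 0.021, 0.02]
force: [0.2, -0.8, -0.9]
grip_width: 0.081
grip_force: 59.1
t 12.3 q [ 0.61  0.78  1.15 -1.16  2.    2.08] tcp [494. 237. 291.] heading -86.7 slope(y vs up) 11.3
centre [527. 230. 289.] to goal in tool mm [-1.  1.  0.] up in tool [ 0.005  0.981 -0.196] grip 59.14522960782051 [ 0.2 -0.8 -0.9]
```

View pics/f1.png

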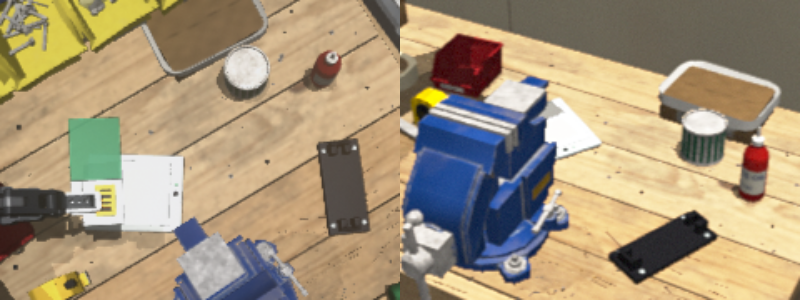

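The top view shows the label facing up at crop px (106,200), the frosted end in the fingers and the green half clear of them. The plate's middle, about top px (207,215), back-projects at z = 289 mm to roughly y = 230, in line with the pad. The tin and bottle look undisturbed.

```bash
python3 - <<'E'
from h import *
from rig import finish_job
p=hit("top",[(206.6,214.6)],289)[0];print(p)
if np.hypot(p[0]-526,p[1]-230)<25: print(finish_job())
E
```

```text
[522.72137437 232.52906518 289.        ]
the job is handed in; nothing more can be done
None
```

The job is handed in: the plate is held by its frosted end, label up, about 4 mm from the pad's middle and 280 mm above it, at a slope of about 11°; no verdict came back.

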